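Load the cassette labeller's feed track

ROBOT

A 6-joint arm with a two-finger parallel gripper is mounted at the origin on the work surface. World frame = base frame: x ahead of the robot, y to its left, z up, the work surface at z = 0. Lengths are in m, angles in rad, forces in N, time in s.
With the tool pointing down it reaches from about 0.225 to 0.875 m from the base axis. Payload 3.4 kg.
Tool frame: the origin (TCP) lies at the very end of the fingers, on their centre line; the grasp point (between the pads) lies 19 mm behind it; z points along the fingers, y is the direction in which the jaws open and shut (so a half turn about z gives the same grasp; the last joint's range is limited). The gripper opens to 85 mm and grips with 20 to 120 N. Pads are 22 mm wide; open, the fingers measure 114 mm over their backs; the gripper's body (76 mm by 85 mm) begins 54 mm behind the grasp point. The pads swing forward as they close: fully open they stand 13 mm farther back than shut.
Start: joints at [-1.437, 0.276, 1.505, -0, 1.361, -0.121], TCP at [0.145, -0.556, 0.231] pointing down, gripper open.
Joint ranges: [-2.89, 2.89], [-0.75, 2.08], [0.22, 2.7], [-1.18, 4.32], [0.11, 2.71], [-2.7, 2.7]. Speed limits (rad/s): [2.57, 2.57, 3.14, 3.14, 3.14, 3.14].

INTERFACE

Orientations are given as a unit quaternion [w, x, y, z].
In Python, from rig import manip, viewer, job gives the robot as it stands.
- The arm moves only by the shell command python3 -m crank 'ROWS' [OPENING] [FORCE]. ROWS is JSON, a list of rows, each a list of 6 numbers: the shift along the tool's x, y, z in m, then the turn, a rotation vector about the tool's x, y, z in degrees. In form: [[dx, dy, dz, rx, ry, rz], ...]. A call has 1 to 20 rows; each row is the pose to reach, as a shift and turn from the pose measured when the call began, along the tool's axes at that moment; what a row does not reach only later rows make up. A row lasts 1/8 s, in which the tool goes at most 62.5 mm and 10.7 degrees, less where a joint would pass 70% of its speed; a pose out of reach is approached as far as the arm can. A call with a gripper value outside its range is refused whole. OPENING is the opening, from 0 (shut) to 1 (fully open), set as the call begins (- or left out, the last holds). The fingers move at their own pace and stop on an object; FORCE is the grip in N (left out, the last holds). Time passes only in rows, so rows that repeat a pose let the fingers close. It gives the time, the measured TCP pose, the force and the opening at its end, in the units of the state.
- manip.get_state(): the state, without advancing time (a new reading comes with each control period).
- viewer.get_image(name): name is "scene" or "top"; returns a dict with "frame" (420x560x3 uint8, blue, green, red), "range_z" (420x560 float32, m along the optical axis (not along the pixel's ray), 0 where there is no reading), "intrinsics" (3x3 intrinsics, pixels), "world_from_camera" (4x4, takes a point from camera to world coordinates). Camera axes: x right, y up, looking along -z (the intrinsics and any distortion apply to the point x, -y, -z); pixel columns grow to the right and rows downward; lengths in m; the calibration is good to about 2 mm. A picture is of the moment at which its call begins.
- job.sign_off(): hands the job in, once; it reports no verdict.
The state is a dict: "clock": time; "qpos": joint angles; "qd": joint speeds; "effort": joint torques, N m; "position": TCP position; "ee_rot": TCP orientation; "contact_force": force on the tool from outside, world axes, zero at the start; "moment": the same for the moment, N m; "width": finger opening in m.
Only numpy, scipy, OpenCV 4.12 (cv2) and the standard library are available. Lean on these libraries where they do the work, as an engineer would, in place of code of your own. Each camera call takes 0.05 s, during which the arm holds its last target. There are 200 camera calls.

TASK

Load the labeller's feed track for the next print run: pull its red-finned follower back until the catch holds it and let go, then take the three coloured cassettes from the white bench rack and stand them upright in the track between the gate and the follower, yellow nearest the gate, then pink, then blue, each with its slanted writing face towards the gate. With all three standing in the track, press the yellow tab so that the follower closes and packs them flush against the gate; leave the two white cassettes in their rack and disturb nothing else on the bench.

Things in the scene. Friction and masses are not known exactly. Their poses are not given: they have to be found in the camera images.
- labeller: White desktop cassette labeller with its feed track, fixed. Origin on the bench, 35 mm below point gate, same axes. Behind the gate (+y) lies a low nose, 96 mm wide (x), 122 mm long (y), top 66 mm above the bench; beyond it the housing, 230 mm wide, 213 mm long, 200 mm high (lamp on top to 235 mm).
- gate (a point): Where the upright gate face meets the track floor, on the track's centre line, 35 mm above the bench. +y is the feed direction (into the machine), z up. The straight level track runs 160 mm to -y. Its walls are 31 mm apart inside, 8 mm high, with flared lips up to 11 mm above the floor, 41 mm wide outside.
- follower (a joint): Black sprung follower: free length in m between gate face and its push plate (24 mm wide, top 34 mm above the floor). 0 = closed. Pulling back (to -y) takes 4 to 7 N, plus 4.5 N per 0.1 m/s, and some 5 to 10 N more from 0.092 on, lifting the catch. Near 0.106 this snaps in by itself and then holds at about 0.105; end stop 0.112. Let go before that, or with the catch lifted, it closes at about 0.1 m/s.
- fin (a point): Grip point on the follower's red pull fin, an upright block 24 mm wide (x, across the track), 12 mm thick (y), top 58 mm above the track floor. The point is 45 mm above the floor on the fin's centre line, 17 mm behind (-y) the push plate's face, and moves with the follower. Room for fingers at both x sides down to the track lips. Axes as gate.
- tab (a point): Middle of the top of the catch's yellow release tab, 28 mm wide (x) by 36 mm long (y), 222 mm behind the gate on the track's centre line, 25 mm above track floor level at rest. Pressed straight down about 6 mm (some 4 N) it lifts the catch and frees the follower; it stops at about 10 mm and springs back when let go.
- cas_yellow_mid (a point): Tissue cassette with closed lid, warm yellow plastic, to be loaded: 28 mm wide (x), 10 mm thick (y), 41 mm tall (z), some 14 g. Point at its middle, 20.5 mm above its foot, z up. Its top 9.5 mm is cut at a slant (10 mm thick at 31.5 mm above the foot, 2.5 mm at the top, flush with the -y back): this paler writing face looks to the cassette's +y and up.
- cas_pink_mid (a point): Tissue cassette with closed lid, pink plastic, to be loaded: 28 mm wide (x), 10 mm thick (y), 41 mm tall (z), some 14 g. Point at its middle, 20.5 mm above its foot, z up. Its top 9.5 mm is cut at a slant (10 mm thick at 31.5 mm above the foot, 2.5 mm at the top, flush with the -y back): this paler writing face looks to the cassette's +y and up.
- cas_blue_mid (a point): Tissue cassette with closed lid, blue plastic, to be loaded: 28 mm wide (x), 10 mm thick (y), 41 mm tall (z), some 14 g. Point at its middle, 20.5 mm above its foot, z up. Its top 9.5 mm is cut at a slant (10 mm thick at 31.5 mm above the foot, 2.5 mm at the top, flush with the -y back): this paler writing face looks to the cassette's +y and up.
- cas_white1_mid (a point): White cassette, same shape and axes as the coloured ones, to be left where it stands in the rack. The point is at its middle.
- cas_white2_mid (a point): White cassette, same shape and axes as the coloured ones, to be left where it stands in the rack. The point is at its middle.
- cas_rack: White bench rack, fixed, 44 mm (x) by 123 mm (y), origin at the centre of its underside. Five pockets in a row along y at 22 mm pitch (y = -44 to 44 mm), each 31 by 13 mm, floor 8 mm above the bench, walls up to 18 mm. Each holds one standing cassette, writing face to the rack's +y; which is where varies.
- loop_jug: White ceramic jug, 80 mm across and 92 mm high, full of inoculating loops up to 205 mm high. Not to be disturbed. Origin at the centre of its underside.
- stain_block: Round cream block, 96 mm across, with four small dropper bottles, 74 mm high. Not to be disturbed. Origin at the centre of its underside.
- petri_stack: Stack of three culture dishes, 92 mm across, 44 mm high. Not to be disturbed. Origin at the centre of its underside.
- dropper_bottle: Amber dropper bottle, 32 mm across, 80 mm high. Not to be disturbed. Origin at the centre of its underside.
- stain_dish: White ceramic staining dish, 84 mm across, 46 mm high. Not to be disturbed. Origin at the centre of its underside.
- tube_rack: Cream two-tier test-tube rack with five capped tubes, 66 mm (x) by 196 mm (y), 106 mm high with tubes. Not to be disturbed. Origin at the centre of its underside.
Not all that is in view belongs to the job. What is shaped like the part that bears cas_blue_mid but green is not meant.

How it is judged:
On the way, in this order (a step that is already met when the one before it is completed fails the run):
1. the follower is pulled back and held by the catch, hand off (value of joint follower above 0.101 m and contact force between the fingers and follower below 0.05 N), for 0.2 s.
2. the three coloured cassettes stand in the track before the follower, which is still back (value of joint follower above 0.101 m and y of cas_yellow_mid in the frame of gate between -0.101 and 0 m and x of cas_yellow_mid in the frame of gate between -0.005 and 0.005 m and z of cas_yellow_mid in the frame of gate between 0.016 and 0.0255 m and angle between each of cas_yellow_mid, cas_pink_mid, cas_blue_mid's own z axis and vertical below 0.35 rad and y of cas_pink_mid in the frame of gate between -0.101 and 0 m and x of cas_pink_mid in the frame of gate between -0.005 and 0.005 m and z of cas_pink_mid in the frame of gate between 0.016 and 0.0255 m and y of cas_blue_mid in the frame of gate between -0.101 and 0 m and x of cas_blue_mid in the frame of gate between -0.005 and 0.005 m and z of cas_blue_mid in the frame of gate between 0.016 and 0.0255 m), for 0.2 s.
At the end, for the whole second after the job is handed in: Follower closed on the stack (free length 26.5-34.5 mm); yellow, pink, blue centred 5, 15, 25 mm (+-4.5) before the gate, within 5 mm of the centre line, on the floor, upright within 0.15 rad, faces to the gate, all at rest; whites within 12 mm and other bench things within 20 mm of their starts (value of joint follower between 0.0265 and 0.0345 m and y of cas_yellow_mid in the frame of gate between -0.0095 and -0.0005 m and x of cas_yellow_mid in the frame of gate between -0.005 and 0.005 m and z of cas_yellow_mid in the frame of gate between 0.016 and 0.0255 m and angle between each of cas_yellow_mid, cas_pink_mid, cas_blue_mid's own z axis and vertical below 0.15 rad and y of tab in the frame of cas_yellow_mid below -0.1 m and y of cas_pink_mid in the frame of gate between -0.0195 and -0.0105 m and x of cas_pink_mid in the frame of gate between -0.005 and 0.005 m and z of cas_pink_mid in the frame of gate between 0.016 and 0.0255 m and y of tab in the frame of cas_pink_mid below -0.1 m and y of cas_blue_mid in the frame of gate between -0.0295 and -0.0205 m and x of cas_blue_mid in the frame of gate between -0.005 and 0.005 m and z of cas_blue_mid in the frame of gate between 0.016 and 0.0255 m and y of tab in the frame of cas_blue_mid below -0.1 m and velocity of joint follower between -0.01 and 0.01 m/s); the robot touches nothing.
It fails at once if a white cassette was moved in the rack (distance of any of cas_white1_mid, cas_white2_mid from where it was at the start of the episode above 0.012 m).
It fails at once if a bench thing that is not part of the job was disturbed (distance of any of loop_jug, stain_block, petri_stack, dropper_bottle, stain_dish, tube_rack from where it was at the start of the episode above 0.02 m).
It also fails if it takes over 72 s, if anything falls off the work surface, if the arm or the gripper's body presses on something with over 40 N, if the wrist force passes 120 N, or if a joint passes its speed limit or range.

## Working session

There is one attempt and no reset: what is moved stays moved. The work goes in short steps, Python scripts to look and compute and a shell command to move; the robot and the scene stay as the last step left them, time stands still between calls to the robot, and variables do not carry over. Pictures are saved under pics/ and viewed, about 8 in all and at most 12, crops included, and the job is handed in when it is done.

```bash
mkdir -p pics; ls; cat > h.py <<'E'
import numpy as np,cv2
from rig import manip,viewer,job
def shot(n,save=None):
    d=viewer.get_image(n)
    if save: cv2.imwrite('pics/'+save,d['frame'])
    return d
def cloud(d):
    K=d['intrinsics'];T=d['world_from_camera'];z=d['range_z']
    v,u=np.mgrid[:z.shape[0],:z.shape[1]]
    p=np.stack([(u-K[0,2])/K[0,0]*z,-(v-K[1,2])/K[1,1]*z,-z],-1)
    w=p@T[:3,:3].T+T[:3,3]; w[z==0]=np.nan
    return w
E
python3 - <<'E'
from h import *
for n in('scene','top'):
    d=shot(n,n+'1.png'); np.savez(n+'1.npz',**d)
    print(n,d['intrinsics'].tolist(),d['world_from_camera'].round(3).tolist(),(d['range_z']>0).mean())
print(manip.get_state())
E
```

```text
pics
scene [[499.7573622364506, 0.0, 289.59550269768715], [0.0, 499.7573622364506, 211.09689702105246], [0.0, 0.0, 1.0]] [[0.034, -0.556, 0.83, 1.369], [0.999, 0.011, -0.033, -0.088], [0.009, 0.831, 0.556, 0.628], [0.0, 0.0, 0.0, 1.0]] 0.995829081632653
top [[479.57137573065364, 0.0, 276.226235388043], [0.0, 479.57137573065364, 205.12171229157366], [0.0, 0.0, 1.0]] [[-0.066, 0.973, -0.219, 0.351], [-0.998, -0.065, 0.013, -0.067], [-0.002, 0.219, 0.976, 1.083], [0.0, 0.0, 0.0, 1.0]] 0.9957015306122449
{'clock': 0.1, 'qpos': array([-1.43700815e+00,  2.76519072e-01,  1.50599485e+00,  3.29439344e-05,
        1.36073656e+00, -1.20998176e-01]), 'qd': array([-6.53238819e-04, -2.31263816e-03, -6.01854744e-03,  7.47407134e-05,
        3.49324934e-04, -1.21334629e-03]), 'effort': array([ 2.16823290e-03, -4.17697549e+01, -2.46403795e+01, -2.18830428e-04,
        5.73555561e-03,  7.05136909e-07]), 'position': array([ 0.14486535, -0.55595897,  0.23053812]), 'ee_rot': array([-8.28999035e-04,  9.91896555e-01,  1.27045416e-01,  1.08058420e-05]), 'contact_force': array([-0.06994316,  0.21436877, -0.15226265]), 'moment': array([-0.01793372,  0.0230226 , -0.00430963]), 'width': 0.08547418522807487}
```

View pics/scene1.png

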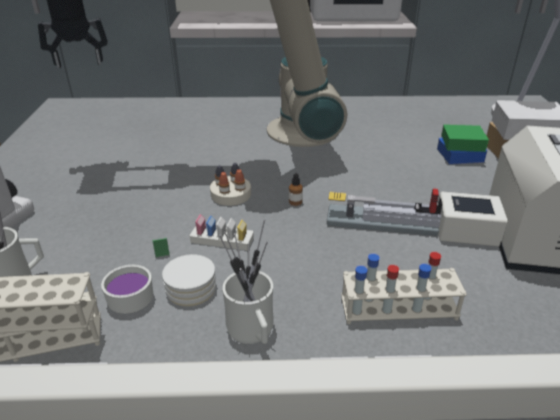

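View pics/top1.png

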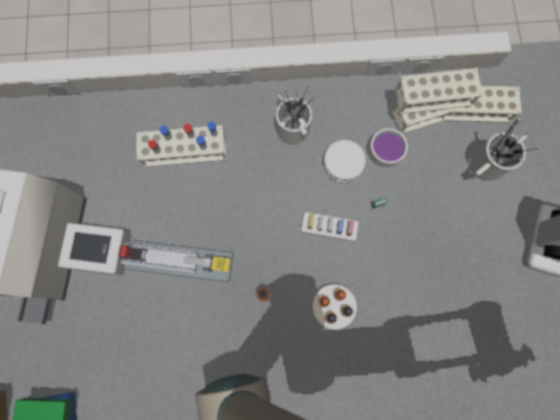

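The top view shows the rack at about (330,226), in order from the left (+y): yellow, white, white, blue, pink. The track runs from the tab at (221,264) to the gate at about (122,252), with the red fin at (124,252). The jug at (293,115), dishes at (345,160), amber bottle at (263,293) and stain block at (335,307) stand around it.

```bash
python3 - <<'E'
from h import *
ims=[]
R={'top':{'rack':(295,208,365,245),'track':(112,235,240,285)},'scene':{'rack':(185,210,260,252),'track':(320,180,450,235)}}
C={'yellow':((20,90,90),(35,255,255)),'red':((0,120,60),(8,255,255)),'red2':((172,120,60),(180,255,255)),'pink':((160,45,90),(179,180,255)),'blue':((100,90,60),(125,255,255))}
for n in('scene','top'):
    d=dict(np.load(n+'1.npz')); w=cloud(d); hsv=cv2.cvtColor(d['frame'],cv2.COLOR_BGR2HSV)
    for r,(a,b,c,e) in R[n].items():
        ims.append(cv2.resize(d['frame'][b:e,a:c],(760,300) if 1 else None,interpolation=cv2.INTER_CUBIC))
        for k,(lo,hi) in C.items():
            m=np.zeros(hsv.shape[:2],np.uint8); m[b:e,a:c]=cv2.inRange(hsv,lo,hi)[b:e,a:c]
            nn,lab,st,ce=cv2.connectedComponentsWithStats(m)
            for i in range(1,nn):
                if st[i,4]>=8:
                    p=w[lab==i]; print(n,r,k,st[i],ce[i].round(1),np.nanmedian(p,0).round(4),'zpct',np.nanpercentile(p[:,2],[5,95]).round(4))
    # points
    if n=='top':
        for nm,(a,b,c,e),zl,zh in(('rackbody',(295,205,365,248),.012,.022),('casTops',(295,205,365,248),.03,.06),('tracklow',(135,235,236,285),.035,.05)):
            p=w[b:e,a:c].reshape(-1,3); p=p[(p[:,2]>zl)&(p[:,2]<zh)]
            (cx,sz,an)=cv2.minAreaRect((p[:,:2]*1000).astype(np.float32)); print(nm,len(p),cx,sz,an)
cv2.imwrite('pics/c1.png',np.vstack([cv2.resize(i,(760,300)) for i in ims[2:]]))
cv2.imwrite('pics/c0.png',np.vstack([cv2.resize(i,(760,300)) for i in ims[:2]]))
E
```

```text
scene rack yellow [238 221   8  19  74] [241.1 231.7] [ 0.5592 -0.1525  0.0345] zpct [0.0216 0.0479]
scene rack pink [195 214  11  21 103] [199.6 225.1] [ 0.5355 -0.238   0.0345] zpct [0.0174 0.0474]
scene rack blue [206 217   9  18  68] [210.1 227.4] [ 0.5425 -0.2157  0.0338] zpct [0.0236 0.0472]
scene track yellow [329 192  17   9 125] [337.  196.1] [0.4641 0.0509 0.0591] zpct [0.0568 0.0611]
scene track red [433 189   5   7  30] [435.  191.7] [0.5035 0.2454 0.0924] zpct [0.0906 0.0934]
scene track red [430 199   6  14  49] [432.7 207. ] [0.5124 0.2441 0.0584] zpct [0.0478 0.0756]
scene track red2 [431 201   5   4   8] [432.8 202.6] [0.5128 0.2416 0.0719] zpct [0.0662 0.0749]
top rack yellow [309 224   3   4   8] [310.1 225.8] [ 0.5332 -0.1515  0.0456] zpct [0.035  0.0478]
top rack pink [347 222   7  13  53] [350.1 228.1] [ 0.5223 -0.2397  0.0448] zpct [0.0304 0.0503]
top track yellow [211 257  19  14 225] [220.2 263.6] [0.4618 0.0473 0.0605] zpct [0.0213 0.0632]
top track red [120 246   7  11  59] [123.1 250.8] [0.4976 0.2427 0.0927] zpct [0.0888 0.0961]
rackbody 621 (533.6285400390625, -198.16458129882812) (123.1202392578125, 44.8201789855957) 75.99564361572266
casTops 361 (533.9232788085938, -197.68392944335938) (99.02388763427734, 29.261451721191406) 76.04122161865234
tracklow 888 (480.89715576171875, 153.50885009765625) (174.7408447265625, 46.01470947265625) 79.13008880615234
```

View pics/c1.png

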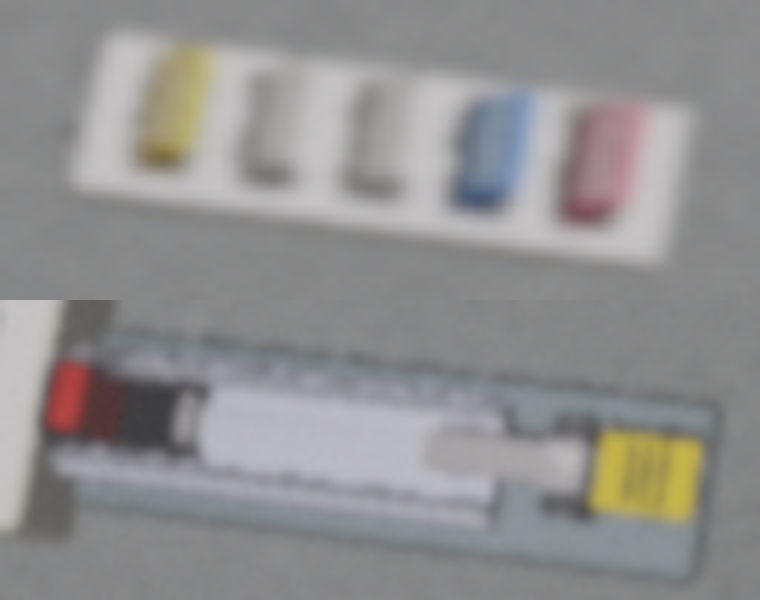

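View pics/c0.png

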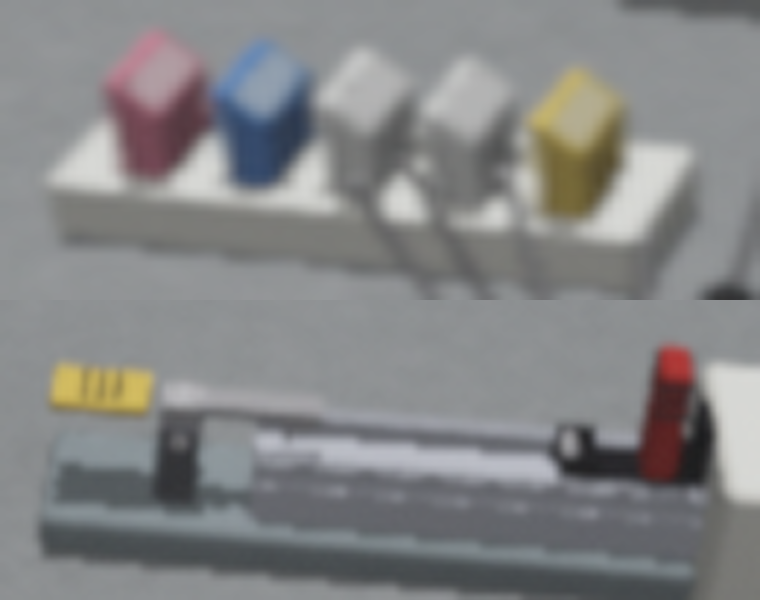

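Crops: in both views each cassette's thin ridge is on the -y side, so the writing faces look to rack +y. The follower is closed, with its fin at the nose. I'll work out the track frame and the rows for the fin.

```bash
cat >> h.py <<'E'
from scipy.spatial.transform import Rotation as Ro
def row(p,yaw,st=None):
    """row for pose: TCP p, pointing down, tool x at yaw(deg) in world"""
    st=st or manip.get_state(); q=st['ee_rot']; R=Ro.from_quat([q[1],q[2],q[3],q[0]])
    a=np.radians(yaw); T=Ro.from_matrix(np.array([[np.cos(a),np.sin(a),0],[np.sin(a),-np.cos(a),0],[0,0,-1]]))
    r=np.degrees((R.inv()*T).as_rotvec()); s=R.inv().apply(np.array(p)-st['position'])
    return s.round(4).tolist()+r.round(2).tolist()
E
python3 - <<'E'
from h import *
for n,(a,b,c,e) in(('top',(50,215,240,285)),('scene',(320,180,510,260))):
    d=dict(np.load(n+'1.npz')); w=cloud(d); hsv=cv2.cvtColor(d['frame'],cv2.COLOR_BGR2HSV)
    s=np.zeros(hsv.shape[:2],bool); s[b:e,a:c]=1
    red=(cv2.inRange(hsv,(0,120,60),(8,255,255))|cv2.inRange(hsv,(172,120,60),(180,255,255)))>0
    yel=cv2.inRange(hsv,(20,90,90),(35,255,255))>0
    for nm,m in(('fin',red&s&(w[...,2]>.087)&(w[...,2]<.1)),('tab',yel&s&(w[...,2]>.055)),('nose',s&(abs(w[...,2]-.066)<.004)&(w[...,1]>.235))):
        p=w[m]; (cx,sz,an)=cv2.minAreaRect((p[:,:2]*1000).astype(np.float32)); print(n,nm,m.sum(),np.round(cx,1),np.round(sz,1),round(an,1),p.mean(0).round(4))
E
```

```text
top fin 59 [497.8 243.1] [12.7 21.4] 81.2 [0.4978 0.2431 0.093 ]
top tab 206 [461.4  46.8] [35.3 26.4] 79.8 [0.4611 0.0466 0.0606]
top nose 2460 [500.7 312. ] [148.1 149. ] 78.7 [0.5118 0.3214 0.0666]
scene fin 34 [503.5 246. ] [ 8.5 24.2] 74.7 [0.5042 0.2455 0.0918]
scene tab 122 [462.7  50.1] [34.7 30.5] 83.0 [0.4641 0.0499 0.0591]
scene nose 1628 [492.3 317.2] [146.6 181.7] 78.7 [0.5216 0.3235 0.0664]
```

```bash
python3 -c "
from h import *
print(row([.4995,.244,.18],79))"
```

```text
[0.5448, -0.6847, 0.0518, -0.08, -0.06, -64.4]
```

```bash
python3 -m crank '[[0.545,-0.685,0.052,0,0,-64.4],[0.545,-0.685,0.052,0,0,-64.4],[0.545,-0.685,0.052,0,0,-64.4],[0.545,-0.685,0.052,0,0,-64.4],[0.545,-0.685,0.052,0,0,-64.4],[0.545,-0.685,0.052,0,0,-64.4],[0.545,-0.685,0.052,0,0,-64.4],[0.545,-0.685,0.052,0,0,-64.4],[0.545,-0.685,0.052,0,0,-64.4],[0.545,-0.685,0.052,0,0,-64.4],[0.545,-0.685,0.052,0,0,-64.4],[0.545,-0.685,0.052,0,0,-64.4],[0.545,-0.685,0.052,0,0,-64.4],[0.545,-0.685,0.052,0,0,-64.4],[0.545,-0.685,0.052,0,0,-64.4],[0.545,-0.685,0.052,0,0,-64.4],[0.545,-0.685,0.052,0,0,-64.4],[0.545,-0.685,0.052,0,0,-64.4],[0.545,-0.685,0.052,0,0,-64.4],[0.545,-0.685,0.052,0,0,-64.4]]' 0.6 20
python3 -c "
from h import *
print(row([.4995,.244,.062],79)); print(manip.get_state())"
```

```text
clock: 2.6
position: [0.4996, 0.2439, 0.18]
ee_rot: [-0.001, 0.772, 0.636, 0.001]
contact_force: [-0.1, 0.2, 1.0]
width: 0.0514
[-0.0002, -0.0001, 0.118, -0.01, -0.1, -0.04]
{'clock': 2.6, 'qpos': array([0.32797848, 0.28065758, 1.63005221, 0.0017375 , 1.23021454,
       0.52012522]), 'qd': array([ 0.0036733 ,  0.00562697, -0.00141122,  0.00065381, -0.00041842,
        0.00063397]), 'effort': array([-5.78561565e-02, -4.06300128e+01, -2.32075614e+01,  4.54678608e-03,
        8.24142116e-04, -3.60949361e-04]), 'position': array([0.49958407, 0.24393052, 0.18002143]), 'ee_rot': array([-6.47920879e-04,  7.71859691e-01,  6.35792289e-01,  6.02106490e-04]), 'contact_force': array([-0.14995233,  0.21404792,  1.01423576]), 'moment': array([-0.00928101, -0.02916176, -0.04281164]), 'width': 0.05136880071102315}
```

Descend along the fin, then close gently.

```bash
python3 -m crank '[[0,0,0.05,0,0,0],[0,0,0.09,0,0,0],[0,0,0.11,0,0,0],[0,0,0.118,0,0,0],[0,0,0.118,0,0,0]]' 0.6 20
python3 -m crank '[[0,0,0,0,0,0],[0,0,0,0,0,0],[0,0,0,0,0,0],[0,0,0,0,0,0],[0,0,0,0,0,0],[0,0,0,0,0,0]]' 0 30
python3 -c "
from h import *
st=manip.get_state();q=st['ee_rot'];R=Ro.from_quat([q[1],q[2],q[3],q[0]]);print(st['position'],R.inv().apply(st['contact_force']),st['moment'],st['width'])"
```

```text
clock: 3.22
position: [0.4998, 0.2441, 0.0621]
ee_rot: [-0.001, 0.772, 0.636, 0.001]
contact_force: [-0.4, 0.1, -0.2]
width: 0.0511
clock: 3.98
position: [0.5005, 0.2445, 0.0633]
ee_rot: [-0.0, 0.772, 0.636, 0.002]
contact_force: [-0.7, -0.1, 6.4]
width: 0.0233
[0.500453   0.24445243 0.06330534] [-0.18854347 -0.71207595 -6.4243492 ] [-0.03206783  0.1582138   0.00431352] 0.0233481076564208
```

```bash
python3 -m crank '[[0,0,0,0,0,0],[-0.01,0,0,0,0,0],[-0.02,0,0,0,0,0],[-0.03,0,0,0,0,0],[-0.04,0,0,0,0,0],[-0.05,0,0,0,0,0],[-0.06,0,0,0,0,0],[-0.07,0,0,0,0,0],[-0.08,0,0,0,0,0],[-0.088,0,0,0,0,0],[-0.094,0,0,0,0,0],[-0.099,0,0,0,0,0],[-0.103,0,0,0,0,0],[-0.106,0,0,0,0,0],[-0.108,0,0,0,0,0],[-0.108,0,0,0,0,0]]' 0 60
cat >> h.py <<'E'
def tf():
    st=manip.get_state();q=st['ee_rot'];R=Ro.from_quat([q[1],q[2],q[3],q[0]])
    x=R.as_matrix()[:,0]; print('pos',st['position'].round(4),'Ftool',R.inv().apply(st['contact_force']).round(2),'yaw',np.degrees(np.arctan2(x[1],x[0])).round(2),'w',round(st['width'],4))
E
python3 -c "
from h import *
tf()"
```

```text
clock: 5.98
position: [0.4802, 0.1401, 0.0634]
ee_rot: [-0.001, 0.772, 0.635, 0.003]
contact_force: [0.0, 6.6, 1.1]
width: 0.0229
pos [0.4802 0.1401 0.0634] Ftool [ 6.46 -1.26 -1.02] yaw 78.88 w 0.0229
```

```bash
python3 -m crank '[[-0.002,0,0,0,0,0],[-0.003,0,0,0,0,0],[-0.003,0,0,0,0,0]]' 0 60; python3 -c "
from h import *
tf()"
python3 -m crank '[[0.001,0,0,0,0,0],[0.003,0,0,0,0,0],[0.004,0,0,0,0,0],[0.004,0,0,0,0,0]]' 0 60; python3 -c "
from h import *
tf()"
```

```text
clock: 6.35
position: [0.4799, 0.1387, 0.0634]
ee_rot: [-0.002, 0.773, 0.635, 0.005]
contact_force: [1.1, 6.1, -0.5]
width: 0.023
pos [0.4799 0.1387 0.0634] Ftool [ 6.17 -0.11  0.6 ] yaw 78.82 w 0.023
clock: 6.85
position: [0.4805, 0.1417, 0.0634]
ee_rot: [-0.002, 0.772, 0.635, 0.004]
contact_force: [-0.1, -3.6, 0.8]
width: 0.023
pos [0.4805 0.1417 0.0634] Ftool [-3.54  0.6  -0.79] yaw 78.86 w 0.023
```

```bash
python3 -m crank '[[-0.001,0,0,0,0,0],[-0.001,0,0,0,0,0],[-0.001,0,0,0,0,0],[-0.001,0,0,0,0,0],[-0.001,0,0,0,0,0]]' 0.6 60
python3 -m crank '[[0,0,-0.03,0,0,0],[0,0,-0.07,0,0,0],[0,0,-0.1,0,0,0],[0,0,-0.1,0,0,0]]' 0.6 60
python3 - <<'E'
from h import *
d=shot('top'); w=cloud(d); hsv=cv2.cvtColor(d['frame'],cv2.COLOR_BGR2HSV)
m=(cv2.inRange(hsv,(0,120,60),(8,255,255))>0)&(abs(w[...,1]-.18)<.1)&(w[...,2]<.1)&(abs(w[...,0]-.49)<.05)
print(m.sum(),w[m].mean(0) if m.any() else 0)
d=shot('scene'); w=cloud(d); hsv=cv2.cvtColor(d['frame'],cv2.COLOR_BGR2HSV)
m=(cv2.inRange(hsv,(0,120,60),(8,255,255))>0)&(abs(w[...,1]-.18)<.1)&(w[...,2]<.1)&(abs(w[...,0]-.49)<.05)
print(m.sum(),w[m].mean(0) if m.any() else 0)
tf(); print(row([.5443,-.1555,.14],76))
E
```

```text
clock: 7.48
position: [0.4804, 0.1408, 0.0634]
ee_rot: [-0.002, 0.772, 0.635, 0.004]
contact_force: [0.1, -0.1, 0.5]
width: 0.0514
clock: 7.98
position: [0.4818, 0.1404, 0.1658]
ee_rot: [-0.0, 0.772, 0.635, 0.007]
contact_force: [0.4, -0.2, 0.1]
width: 0.0513
79 [0.47838282 0.13942089 0.08881193]
64 [0.48922377 0.14256061 0.07463965]
pos [0.4796 0.14   0.1631] Ftool [0.75 0.01 0.45] yaw 78.86 w 0.0509
[-0.2776, 0.1205, 0.0211, 0.11, -0.47, 2.86]
```

The catch holds the follower. Next I go above the yellow cassette.

```bash
python3 -m crank '[[-0.278,0.1205,0.021,0.1,-0.5,2.9],[-0.278,0.1205,0.021,0.1,-0.5,2.9],[-0.278,0.1205,0.021,0.1,-0.5,2.9],[-0.278,0.1205,0.021,0.1,-0.5,2.9],[-0.278,0.1205,0.021,0.1,-0.5,2.9],[-0.278,0.1205,0.021,0.1,-0.5,2.9],[-0.278,0.1205,0.021,0.1,-0.5,2.9],[-0.278,0.1205,0.021,0.1,-0.5,2.9]]' 0.6 20
python3 - <<'E'
from h import *
tf(); print(row([.5443,-.1555,.025],76))
d=shot('scene'); cv2.imwrite('pics/s2.png',cv2.resize(d['frame'][150:270,160:330],(765,540),interpolation=cv2.INTER_CUBIC))
E
```

```text
clock: 9.07
position: [0.5434, -0.1543, 0.1395]
ee_rot: [-0.001, 0.788, 0.616, -0.0]
contact_force: [-0.2, -0.4, -1.0]
width: 0.051
pos [ 0.5434 -0.1543  0.1395] Ftool [-0.45 -0.09  0.99] yaw 76.04 w 0.051
[-0.001, 0.0013, 0.1145, -0.08, -0.01, 0.04]
```

View pics/s2.png

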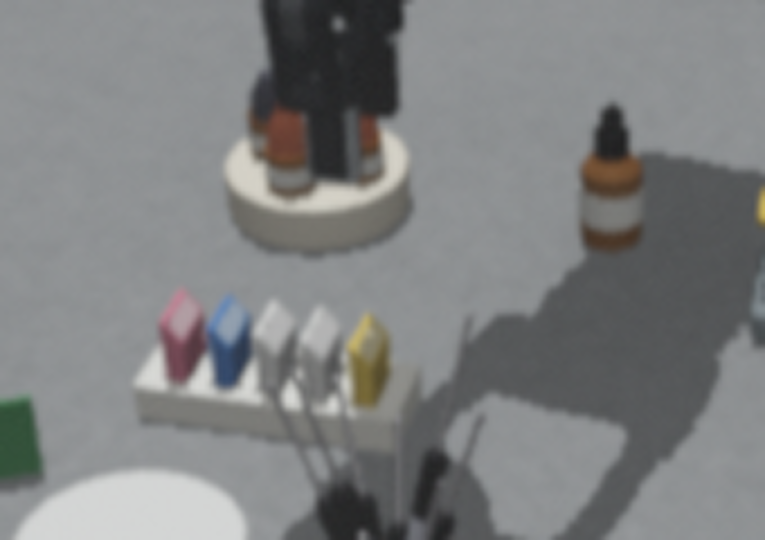

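The jaws hang over the yellow cassette, with nothing in the way. Descending and gripping.

```bash
python3 -m crank '[[-0.001,0.0013,0.04,0,0,0],[-0.001,0.0013,0.08,0,0,0],[-0.001,0.0013,0.1,0,0,0],[-0.001,0.0013,0.11,0,0,0],[-0.001,0.0013,0.1145,0,0,0],[-0.001,0.0013,0.1145,0,0,0]]' 0.6 20
python3 -m crank '[[0,0,0,0,0,0],[0,0,0,0,0,0],[0,0,0,0,0,0],[0,0,0,0,0,0],[0,0,0,0,0,0]]' 0 20
python3 -c "
from h import *
tf()"
```

```text
clock: 9.88
position: [0.5451, -0.1554, 0.0259]
ee_rot: [0.0, 0.788, 0.616, -0.0]
contact_force: [-0.4, 0.1, 0.7]
width: 0.0515
clock: 10.5
position: [0.5458, -0.1557, 0.0269]
ee_rot: [0.001, 0.788, 0.616, 0.001]
contact_force: [-0.8, -0.4, 6.1]
width: 0.0273
pos [ 0.5458 -0.1557  0.0269] Ftool [-0.6  -0.63 -6.08] yaw 76.08 w 0.0273
```

```bash
python3 -m crank '[[0,0,-0.01,0,0,0],[0,0,-0.03,0,0,0],[0,0,-0.07,0,0,0],[0,0,-0.12,0,0,0],[0,0,-0.133,0,0,0],[0,0,-0.133,0,0,0]]' 0 20
python3 -c "
from h import *
tf(); print(row([.5,.2419,.16],79))"
```

```text
clock: 11.25
position: [0.5457, -0.1557, 0.1607]
ee_rot: [0.002, 0.788, 0.616, 0.001]
contact_force: [-0.4, 0.1, -1.3]
width: 0.0273
pos [ 0.5457 -0.1557  0.1607] Ftool [-0.01 -0.39  1.27] yaw 76.08 w 0.0273
[0.3749, -0.14, -0.0001, 0.23, 0.05, -2.92]
```

```bash
python3 -m crank '[[0.375,-0.14,0,0.2,0,-2.9],[0.375,-0.14,0,0.2,0,-2.9],[0.375,-0.14,0,0.2,0,-2.9],[0.375,-0.14,0,0.2,0,-2.9],[0.375,-0.14,0,0.2,0,-2.9],[0.375,-0.14,0,0.2,0,-2.9],[0.375,-0.14,0,0.2,0,-2.9],[0.375,-0.14,0,0.2,0,-2.9],[0.375,-0.14,0,0.2,0,-2.9],[0.375,-0.14,0,0.2,0,-2.9]]' 0 20
python3 - <<'E'
from h import *
tf(); print(row([.5,.2419,.0545],79))
a=shot('scene')['frame'][130:250,320:520]; b=shot('top')['frame'][200:320,60:260]
cv2.imwrite('pics/s3.png',np.hstack([cv2.resize(i,(400,240),interpolation=cv2.INTER_CUBIC) for i in(a,b)]))
E
```

```text
clock: 12.5
position: [0.5, 0.2405, 0.1593]
ee_rot: [0.0, 0.772, 0.635, -0.001]
contact_force: [-0.3, -0.8, -0.5]
width: 0.0274
pos [0.5    0.2405 0.1593] Ftool [-0.86 -0.18  0.46] yaw 78.88 w 0.0274
[0.0015, -0.0002, 0.1048, -0.03, 0.11, -0.12]
```

View pics/s3.png

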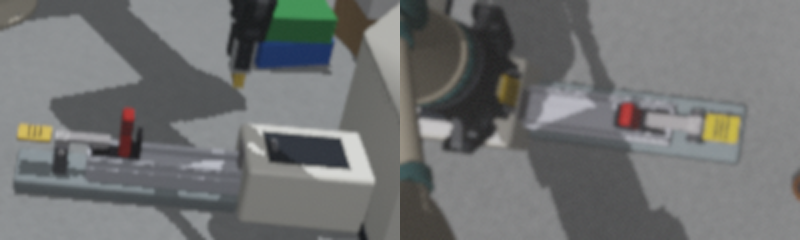

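The follower is back, with the fin at (127,130) in the left half. The yellow cassette is held upright near the gate, so I lower it slowly.

```bash
python3 -m crank '[[0.0015,0,0.04,0,0.1,-0.1],[0.0015,0,0.075,0,0.1,-0.1],[0.0015,0,0.085,0,0.1,-0.1],[0.0015,0,0.09,0,0.1,-0.1],[0.0015,0,0.095,0,0.1,-0.1],[0.0015,0,0.099,0,0.1,-0.1],[0.0015,0,0.102,0,0.1,-0.1],[0.0015,0,0.104,0,0.1,-0.1],[0.0015,0,0.104,0,0.1,-0.1]]' 0 20
python3 -c "
from h import *
tf()"
```

```text
clock: 13.72
position: [0.5004, 0.2421, 0.0557]
ee_rot: [-0.0, 0.772, 0.636, 0.0]
contact_force: [0.1, 0.3, -0.4]
width: 0.0274
pos [0.5004 0.2421 0.0557] Ftool [0.35 0.02 0.41] yaw 78.99 w 0.0274
```

```bash
python3 -m crank '[[0,0,0.001,0,0,0],[0,0,0.002,0,0,0],[0,0,0.003,0,0,0],[0,0,0.003,0,0,0]]' 0 20
python3 -c "
from h import *
tf()"
```

```text
clock: 14.22
position: [0.5006, 0.2422, 0.0539]
ee_rot: [0.0, 0.772, 0.636, 0.001]
contact_force: [-1.9, -1.2, 7.6]
width: 0.0274
pos [0.5006 0.2422 0.0539] Ftool [-1.54 -1.61 -7.59] yaw 78.99 w 0.0274
```

```bash
python3 -m crank '[[0,0,-0.0005,0,0,0],[0,0,-0.0005,0,0,0],[0,0,-0.0005,0,0,0],[0,0,-0.0005,0,0,0]]' 0.55 20
python3 -m crank '[[0,0,-0.02,0,0,0],[0,0,-0.06,0,0,0],[0,0,-0.106,0,0,0],[0,0,-0.106,0,0,0]]' 0.6 20
python3 - <<'E'
from h import *
tf(); print(row([.5230,-.2409,.14],76))
a=shot('scene')['frame'][130:250,320:520]; b=shot('top')['frame'][200:320,60:260]
cv2.imwrite('pics/s4.png',np.hstack([cv2.resize(i,(400,240),interpolation=cv2.INTER_CUBIC) for i in(a,b)]))
E
```

```text
clock: 14.72
position: [0.5005, 0.2422, 0.0542]
ee_rot: [-0.0, 0.772, 0.636, 0.0]
contact_force: [0.1, -1.5, -0.6]
width: 0.0469
clock: 15.22
position: [0.5031, 0.2431, 0.164]
ee_rot: [0.001, 0.772, 0.636, 0.004]
contact_force: [0.2, 0.2, -0.6]
width: 0.0509
pos [0.5031 0.2431 0.164 ] Ftool [0.27 0.12 0.64] yaw 78.99 w 0.0509
[-0.4714, 0.1118, 0.0226, 0.44, -0.29, 2.99]
```

View pics/s4.png

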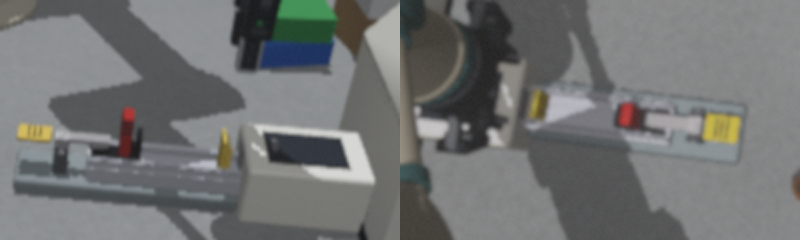

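Yellow stands upright in the track close to the gate, at (225,150). Pink is next.

```bash
python3 -m crank '[[-0.471,0.1125,0.023,0.4,-0.3,3],[-0.471,0.1125,0.023,0.4,-0.3,3],[-0.471,0.1125,0.023,0.4,-0.3,3],[-0.471,0.1125,0.023,0.4,-0.3,3],[-0.471,0.1125,0.023,0.4,-0.3,3],[-0.471,0.1125,0.023,0.4,-0.3,3],[-0.471,0.1125,0.023,0.4,-0.3,3],[-0.471,0.1125,0.023,0.4,-0.3,3],[-0.471,0.1125,0.023,0.4,-0.3,3],[-0.471,0.1125,0.023,0.4,-0.3,3],[-0.471,0.1125,0.023,0.4,-0.3,3]]' 0.6 20
python3 -c "
from h import *
tf(); print(row([.5240,-.2409,.0255],76))"
```

```text
clock: 16.7
position: [0.5202, -0.2401, 0.1363]
ee_rot: [-0.002, 0.788, 0.616, -0.004]
contact_force: [0.0, 0.7, 0.2]
width: 0.0513
pos [ 0.5202 -0.2401  0.1363] Ftool [ 0.72 -0.15 -0.17] yaw 76.06 w 0.0513
[0.0006, 0.0047, 0.1108, -0.46, 0.2, 0.06]
```

```bash
python3 -m crank '[[0,0.004,0.04,-0.4,0.2,0],[0,0.004,0.075,-0.4,0.2,0],[0.0005,0.004,0.095,-0.4,0.2,0],[0.0005,0.004,0.106,-0.4,0.2,0],[0.0005,0.004,0.111,-0.4,0.2,0],[0.0005,0.004,0.111,-0.4,0.2,0]]' 0.6 20
python3 -m crank '[[0,0,0,0,0,0],[0,0,0,0,0,0],[0,0,0,0,0,0],[0,0,0,0,0,0],[0,0,0,0,0,0]]' 0 20
python3 -c "
from h import *
tf()"
python3 -m crank '[[0,0,-0.01,0,0,0],[0,0,-0.03,0,0,0],[0,0,-0.07,0,0,0],[0,0,-0.12,0,0,0],[0,0,-0.133,0,0,0],[0,0,-0.133,0,0,0]]' 0 20
python3 -c "
from h import *
tf(); print(row([.4955,.2173,.16],79))"
```

```text
clock: 17.45
position: [0.5236, -0.2406, 0.0257]
ee_rot: [-0.0, 0.788, 0.616, -0.0]
contact_force: [0.0, 0.7, -0.6]
width: 0.0513
clock: 18.08
position: [0.5243, -0.241, 0.0267]
ee_rot: [0.001, 0.788, 0.616, 0.0]
contact_force: [-0.5, 1.0, 7.2]
width: 0.0276
pos [ 0.5243 -0.241   0.0267] Ftool [ 0.8  -0.71 -7.2 ] yaw 76.08 w 0.0276
clock: 18.82
position: [0.5243, -0.241, 0.1604]
ee_rot: [0.002, 0.788, 0.616, 0.0]
contact_force: [-0.0, 0.1, -0.9]
width: 0.0273
pos [ 0.5243 -0.241   0.1604] Ftool [ 0.14 -0.04  0.88] yaw 76.08 w 0.0273
[0.4379, -0.1382, -0.0006, 0.18, 0.08, -2.92]
```

```bash
python3 -m crank '[[0.438,-0.138,0,0.2,0,-2.9],[0.438,-0.138,0,0.2,0,-2.9],[0.438,-0.138,0,0.2,0,-2.9],[0.438,-0.138,0,0.2,0,-2.9],[0.438,-0.138,0,0.2,0,-2.9],[0.438,-0.138,0,0.2,0,-2.9],[0.438,-0.138,0,0.2,0,-2.9],[0.438,-0.138,0,0.2,0,-2.9],[0.438,-0.138,0,0.2,0,-2.9],[0.438,-0.138,0,0.2,0,-2.9],[0.438,-0.138,0,0.2,0,-2.9]]' 0 20
python3 -c "
from h import *
tf(); print(row([.4957,.2173,.0545],79))"
```

```text
clock: 20.2
position: [0.4955, 0.216, 0.1588]
ee_rot: [0.0, 0.772, 0.635, -0.001]
contact_force: [0.1, -0.5, -0.5]
width: 0.0277
pos [0.4955 0.216  0.1588] Ftool [-0.43  0.2   0.53] yaw 78.89 w 0.0277
[0.0016, 0.0001, 0.1043, -0.08, 0.14, -0.11]
```

```bash
python3 -m crank '[[0.0015,0,0.04,0,0.1,-0.1],[0.0015,0,0.075,0,0.1,-0.1],[0.0015,0,0.085,0,0.1,-0.1],[0.0015,0,0.09,0,0.1,-0.1],[0.0015,0,0.095,0,0.1,-0.1],[0.0015,0,0.099,0,0.1,-0.1],[0.0015,0,0.102,0,0.1,-0.1],[0.0015,0,0.104,0,0.1,-0.1],[0.0015,0,0.105,0,0.1,-0.1],[0.0015,0,0.106,0,0.1,-0.1],[0.0015,0,0.106,0,0.1,-0.1]]' 0 20
python3 -c "
from h import *
tf()"
```

```text
clock: 21.58
position: [0.4957, 0.2174, 0.0537]
ee_rot: [-0.0, 0.772, 0.636, -0.0]
contact_force: [-1.7, -0.2, 5.0]
width: 0.0274
pos [0.4957 0.2174 0.0537] Ftool [-0.53 -1.59 -5.04] yaw 78.99 w 0.0274
```

On the floor. Release, retreat and go for blue.

```bash
python3 -m crank '[[0,0,-0.0005,0,0,0],[0,0,-0.0005,0,0,0],[0,0,-0.0005,0,0,0],[0,0,-0.0005,0,0,0]]' 0.55 20
python3 -m crank '[[0,0,-0.02,0,0,0],[0,0,-0.06,0,0,0],[0,0,-0.106,0,0,0],[0,0,-0.106,0,0,0],[0,0,-0.106,0,0,0]]' 0.6 20
python3 -c "
from h import *
tf(); print(row([.5293,-.2195,.14],76))"
```

```text
clock: 22.08
position: [0.4956, 0.2174, 0.054]
ee_rot: [-0.0, 0.772, 0.636, -0.001]
contact_force: [-0.5, 0.3, -0.1]
width: 0.047
clock: 22.7
position: [0.4952, 0.2172, 0.1596]
ee_rot: [-0.0, 0.772, 0.636, -0.001]
contact_force: [1.0, 0.5, -1.1]
width: 0.0513
pos [0.4952 0.2172 0.1596] Ftool [0.65 0.85 1.14] yaw 79.0 w 0.0513
[-0.4222, 0.1169, 0.0197, -0.11, 0.05, 3.0]
```

```bash
python3 -m crank '[[-0.422,0.117,0.02,-0.1,0,3],[-0.422,0.117,0.02,-0.1,0,3],[-0.422,0.117,0.02,-0.1,0,3],[-0.422,0.117,0.02,-0.1,0,3],[-0.422,0.117,0.02,-0.1,0,3],[-0.422,0.117,0.02,-0.1,0,3],[-0.422,0.117,0.02,-0.1,0,3],[-0.422,0.117,0.02,-0.1,0,3],[-0.422,0.117,0.02,-0.1,0,3],[-0.422,0.117,0.02,-0.1,0,3],[-0.422,0.117,0.02,-0.1,0,3],[-0.422,0.117,0.02,-0.1,0,3]]' 0.6 20
python3 -c "
from h import *
tf(); print(row([.5293,-.2195,.0255],76))"
```

```text
clock: 24.2
position: [0.5295, -0.2184, 0.1399]
ee_rot: [0.0, 0.788, 0.616, -0.0]
contact_force: [0.6, 0.2, 0.7]
width: 0.0513
pos [ 0.5295 -0.2184  0.1399] Ftool [ 0.34  0.57 -0.74] yaw 76.08 w 0.0513
[-0.001, 0.0, 0.1144, -0.0, 0.05, 0.08]
```

```bash
python3 -m crank '[[-0.002,0,0.04,0,0,0],[-0.002,0,0.08,0,0,0],[-0.002,0,0.1,0,0,0],[-0.002,0,0.11,0,0,0],[-0.002,0,0.1145,0,0,0],[-0.002,0,0.1145,0,0,0]]' 0.6 20
python3 -m crank '[[0,0,0,0,0,0],[0,0,0,0,0,0],[0,0,0,0,0,0],[0,0,0,0,0,0],[0,0,0,0,0,0]]' 0 20
python3 -c "
from h import *
tf()"
python3 -m crank '[[0,0,-0.01,0,0,0],[0,0,-0.03,0,0,0],[0,0,-0.07,0,0,0],[0,0,-0.12,0,0,0],[0,0,-0.133,0,0,0],[0,0,-0.133,0,0,0]]' 0 20
python3 -c "
from h import *
tf(); print(row([.4908,.1928,.16],79))"
```

```text
clock: 24.95
position: [0.5295, -0.2206, 0.026]
ee_rot: [0.001, 0.788, 0.616, -0.0]
contact_force: [0.4, 0.3, 0.5]
width: 0.0513
clock: 25.58
position: [0.5302, -0.2209, 0.027]
ee_rot: [0.002, 0.788, 0.616, 0.0]
contact_force: [0.4, 0.6, 5.9]
width: 0.0276
pos [ 0.5302 -0.2209  0.027 ] Ftool [ 0.65  0.29 -5.85] yaw 76.09 w 0.0276
clock: 26.32
position: [0.5301, -0.2207, 0.1608]
ee_rot: [0.003, 0.788, 0.616, 0.001]
contact_force: [0.1, -0.2, -1.3]
width: 0.0275
pos [ 0.5301 -0.2207  0.1608] Ftool [-0.22  0.12  1.26] yaw 76.09 w 0.0275
[0.392, -0.1375, -0.0007, 0.26, 0.13, -2.91]
```

```bash
python3 -m crank '[[0.392,-0.1375,0,0.3,0.1,-2.9],[0.392,-0.1375,0,0.3,0.1,-2.9],[0.392,-0.1375,0,0.3,0.1,-2.9],[0.392,-0.1375,0,0.3,0.1,-2.9],[0.392,-0.1375,0,0.3,0.1,-2.9],[0.392,-0.1375,0,0.3,0.1,-2.9],[0.392,-0.1375,0,0.3,0.1,-2.9],[0.392,-0.1375,0,0.3,0.1,-2.9],[0.392,-0.1375,0,0.3,0.1,-2.9],[0.392,-0.1375,0,0.3,0.1,-2.9],[0.392,-0.1375,0,0.3,0.1,-2.9]]' 0 20
python3 - <<'E'
from h import *
tf(); print(row([.4910,.1928,.054],79))
a=shot('scene')['frame'][130:250,320:520]; b=shot('top')['frame'][200:320,60:260]
cv2.imwrite('pics/s5.png',np.hstack([cv2.resize(i,(400,240),interpolation=cv2.INTER_CUBIC) for i in(a,b)]))
E
```

```text
clock: 27.7
position: [0.4909, 0.1917, 0.1591]
ee_rot: [-0.0, 0.772, 0.635, -0.001]
contact_force: [-0.1, -1.0, -0.2]
width: 0.0274
pos [0.4909 0.1917 0.1591] Ftool [-0.97  0.09  0.17] yaw 78.88 w 0.0274
[0.0012, -0.0, 0.1051, -0.06, 0.05, -0.12]
```

View pics/s5.png

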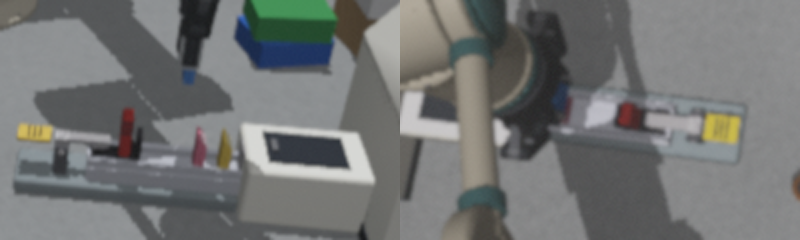

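Yellow at (225,150) and pink at (200,148) both stand upright, and the follower is still back at (127,130). Lower blue.

```bash
python3 -m crank '[[0.001,0,0.04,0,0,-0.1],[0.001,0,0.075,0,0,-0.1],[0.001,0,0.085,0,0,-0.1],[0.001,0,0.09,0,0,-0.1],[0.001,0,0.095,0,0,-0.1],[0.001,0,0.099,0,0,-0.1],[0.001,0,0.102,0,0,-0.1],[0.001,0,0.104,0,0,-0.1],[0.001,0,0.105,0,0,-0.1],[0.001,0,0.106,0,0,-0.1],[0.001,0,0.106,0,0,-0.1]]' 0 20
python3 -c "
from h import *
tf()"
python3 -m crank '[[0,0,-0.0005,0,0,0],[0,0,-0.0005,0,0,0],[0,0,-0.0005,0,0,0],[0,0,-0.0005,0,0,0]]' 0.55 20
python3 -m crank '[[0,0,-0.02,0,0,0],[0,0,-0.06,0,0,0],[0,0,-0.106,0,0,0],[0,0,-0.106,0,0,0],[0,0,-0.106,0,0,0]]' 0.55 20
python3 -c "
from h import *
tf(); print(row([.4614,.0436,.10],79))"
```

```text
clock: 29.18
position: [0.4912, 0.193, 0.054]
ee_rot: [0.0, 0.772, 0.636, -0.0]
contact_force: [-1.9, -1.0, 5.1]
width: 0.0275
pos [0.4912 0.193  0.054 ] Ftool [-1.36 -1.62 -5.09] yaw 79.01 w 0.0275
clock: 29.68
position: [0.4911, 0.193, 0.0544]
ee_rot: [-0.0, 0.772, 0.636, -0.0]
contact_force: [0.1, 0.3, 0.1]
width: 0.0467
clock: 30.3
position: [0.4907, 0.1929, 0.1599]
ee_rot: [-0.0, 0.772, 0.636, -0.001]
contact_force: [0.7, -0.1, -0.1]
width: 0.0473
pos [0.4907 0.1929 0.1599] Ftool [0.   0.72 0.15] yaw 79.01 w 0.0473
[-0.1521, -0.0002, 0.0601, -0.07, 0.05, 0.01]
```

```bash
python3 -m crank '[[-0.06,0,0,0,0,0],[-0.12,0,0,0,0,0],[-0.152,0,0,0,0,0],[-0.152,0,0.03,0,0,0],[-0.152,0,0.06,0,0,0],[-0.152,0,0.06,0,0,0],[-0.152,0,0.06,0,0,0]]' 0 20
python3 - <<'E'
from h import *
tf(); print(row([.4614,.0436,.065],79))
a=shot('scene')['frame'][130:250,320:520]; b=shot('top')['frame'][200:320,60:260]
cv2.imwrite('pics/s6.png',np.hstack([cv2.resize(i,(400,240),interpolation=cv2.INTER_CUBIC) for i in(a,b)]))
E
```

```text
clock: 31.18
position: [0.4617, 0.0437, 0.1]
ee_rot: [-0.0, 0.772, 0.636, -0.001]
contact_force: [-0.3, 0.1, 0.6]
width: -0.0003
pos [0.4617 0.0437 0.1   ] Ftool [ 0.08 -0.33 -0.55] yaw 79.01 w -0.0003
[-0.0001, -0.0002, 0.035, -0.1, 0.05, 0.01]
```

View pics/s6.png

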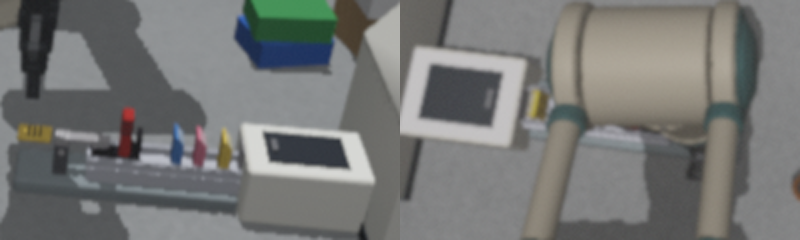

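All three stand upright: blue at (177,145), pink at (200,148), yellow at (225,150). The shut fingers are above the tab, so I press it.

```bash
python3 -m crank '[[0,0,0.02,0,0,0],[0,0,0.035,0,0,0],[0,0,0.041,0,0,0],[0,0,0.045,0,0,0],[0,0,0.048,0,0,0],[0,0,0.048,0,0,0],[0,0,0.048,0,0,0],[0,0,0.048,0,0,0],[0,0,0.048,0,0,0],[0,0,0.048,0,0,0],[0,0,0.048,0,0,0],[0,0,0.048,0,0,0],[0,0,0.048,0,0,0],[0,0,0.048,0,0,0],[0,0,0.048,0,0,0],[0,0,0.048,0,0,0]]' 0 20
python3 - <<'E'
from h import *
tf()
a=shot('scene')['frame'][130:250,320:520]
cv2.imwrite('pics/s7.png',cv2.resize(a,(700,420),interpolation=cv2.INTER_CUBIC))
E
```

```text
clock: 33.28
position: [0.4627, 0.0425, 0.0541]
ee_rot: [0.002, 0.771, 0.637, -0.001]
contact_force: [-1.8, -5.6, 5.3]
width: -0.0001
pos [0.4627 0.0425 0.0541] Ftool [-5.84 -0.75 -5.25] yaw 79.12 w -0.0001
```

View pics/s7.png

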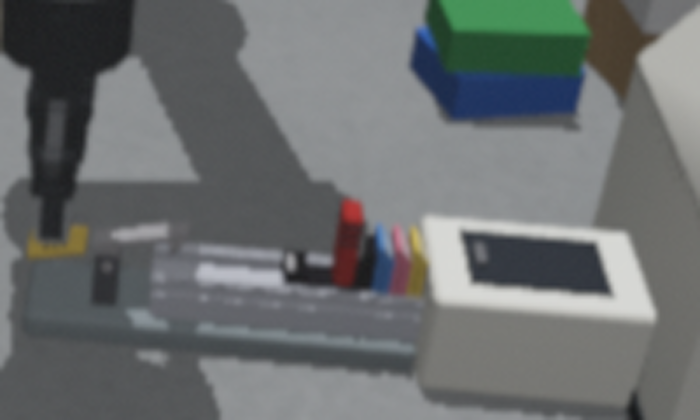

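The follower has closed and packed blue, pink and yellow upright against the gate, at (380–418,260). I lift off and check.

```bash
python3 -m crank '[[0,0,-0.02,0,0,0],[0,0,-0.06,0,0,0],[0,0,-0.12,0,0,0],[-0.05,0,-0.15,0,0,0],[-0.1,0,-0.15,0,0,0],[-0.15,0,-0.15,0,0,0],[-0.15,0,-0.15,0,0,0],[-0.15,0,-0.15,0,0,0]]' 0 20
python3 - <<'E'
from h import *
tf(); G=np.array([.5038,.2615]);u=np.array([np.cos(np.radians(79)),np.sin(np.radians(79))])
a=shot('scene'); b=shot('top')
C={'yellow':((20,90,70),(35,255,255)),'red':((0,120,60),(8,255,255)),'pink':((160,45,70),(179,180,255)),'blue':((100,90,60),(125,255,255))}
for d in(a,b):
    w=cloud(d); hsv=cv2.cvtColor(d['frame'],cv2.COLOR_BGR2HSV)
    al=(w[...,:2]-G)@u; la=(w[...,:2]-G)@np.array([u[1],-u[0]])
    for k,(lo,hi) in C.items():
        m=(cv2.inRange(hsv,lo,hi)>0)&(al>-.12)&(al<.01)&(abs(la)<.03)&(w[...,2]>.05)
        if m.any(): print(k,m.sum(),'y',np.nanmedian(al[m]).round(4),'x',np.nanmedian(la[m]).round(4),'ztop',np.nanpercentile(w[m][:,2],95).round(4))
i1=cv2.resize(a['frame'][150:240,330:480],(600,360),interpolation=cv2.INTER_CUBIC)
i2=cv2.resize(b['frame'][200:290,90:240],(600,240),interpolation=cv2.INTER_CUBIC)
cv2.imwrite('pics/s8.png',np.vstack([i1,i2]))
E
```

```text
clock: 34.33
position: [0.4343, -0.104, 0.2049]
ee_rot: [0.002, 0.771, 0.637, -0.0]
contact_force: [0.2, 1.4, -0.3]
width: 0.0
pos [ 0.4343 -0.104   0.2049] Ftool [ 1.43 -0.1   0.35] yaw 79.06 w 0.0
yellow 52 y -0.0047 x 0.0133 ztop 0.0761
red 73 y -0.0454 x 0.0103 ztop 0.0931
pink 104 y -0.0171 x 0.0116 ztop 0.0874
blue 63 y -0.0255 x 0.0128 ztop 0.0764
yellow 36 y -0.0095 x -0.0006 ztop 0.0787
red 60 y -0.0488 x -0.0023 ztop 0.0958
pink 102 y -0.0328 x 0.0 ztop 0.0903
blue 29 y -0.0304 x -0.0012 ztop 0.0788
```

View pics/s8.png

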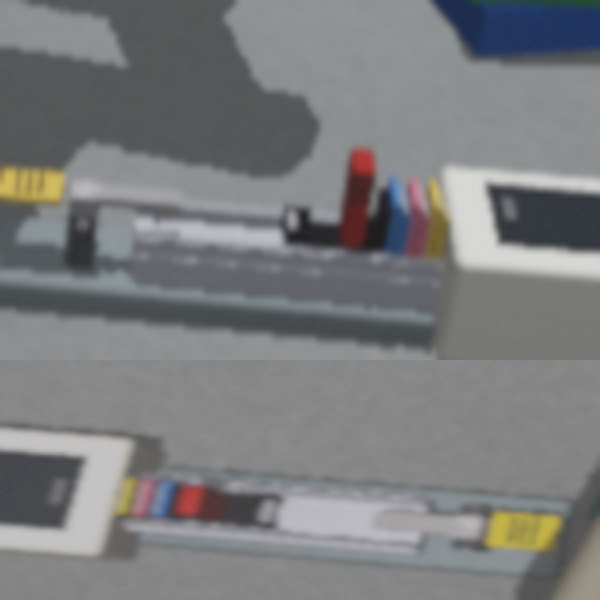

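The stack is packed yellow, pink, blue from the gate, flush and upright. The fin is about 47 mm before the gate, so the follower is at about 30 mm. Handing in.

```bash
python3 -c "
from rig import job
print(job.sign_off())"
```

```text
the job is handed in; nothing more can be done
None
```

The job is done and handed in, about 34 s into the 72 s limit. I pulled the follower back until the catch held it and let go. Then I stood yellow, pink and blue in the track and pressed the yellow tab, and the follower closed and packed them against the gate.

- **Catch:** before letting go, a light push towards the gate met about 3.5 N of resistance. The pictures up to the press show the follower still back.
- **Stack:** the last pictures show the cassettes upright and flush, yellow nearest the gate, then pink, then blue, with their slanted faces to the gate.
- **Follower:** the fin reads 45–49 mm before the gate, so the free length is about 30 mm, inside the 26.5–34.5 mm band.
- **Clear of the scene:** the arm ended well away, at z = 0.20 m.

**Checks that disagreed:** the colour measurements were not consistent. In the top view the red fin's side got into the pink mask, giving a false pink position of -33 mm. The two views also differ by about 5 mm along the track and 13 mm across it, because each sees different faces. For the order and the flush fit I relied on the pictures rather than these numbers.

**Not checked:** I did not measure the white cassettes or the other bench items after the moves. The planned clearances were kept, and no unexpected contact force appeared near them.

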